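# Set the light attenuator three clicks open by feel

### The arm

A 6-joint arm with a two-finger parallel gripper is mounted at the origin on the work surface. World frame = base frame: x ahead of the robot, y to its left, z up, the work surface at z = 0. Lengths are in m, angles in rad, forces in N, time in s.
With the tool pointing down it reaches from about 0.35 to 0.775 m from the base axis. Payload 7.3 kg.
Tool frame: the origin (TCP) lies between the finger pads; the fingertips stand robot.tcp_to_tips ahead of it and the grasp point (between the pads) lies 2 mm behind it (robot.tcp_to_tips is the distance from the TCP to the fingertips, in m); y points along the fingers, x is the direction in which the jaws open and shut, and the axes are right-handed (so a half turn about y gives the same grasp; the last joint's range is limited). The gripper opens to 92 mm and grips with 3 to 60 N. Pads are 19 mm wide; open, the fingers measure 130 mm over their backs; the gripper's body (75 mm by 190 mm) begins 47 mm behind the grasp point.
Start: joints at [1.005, 0.342, 1.524, -0, 1.275, -0.146], TCP at [0.214, 0.479, 0.218] pointing down, gripper open.
Joint ranges: [-2.53, 2.53], [-0.77, 2.02], [0.04, 2.7], [-1, 4.14], [0.28, 2.66], [-3.11, 3.11]. Speed limits (rad/s): [2.57, 2.57, 3.14, 3.14, 3.14, 3.14].

### API

Orientations are given as [roll, pitch, yaw] about the fixed x, y, z axes, in that order (R = Rz(yaw) Ry(pitch) Rx(roll)).
In Python, from cell import status, read_camera, get_calibration, robot gives the robot as it stands.
- The arm moves only by the shell command python3 -m creep 'ROWS' [FORCE]. ROWS is JSON, a list of rows, each an object of numbers: "dx", "dy", "dz": the shift along the tool's x, y, z in m; "rx", "ry", "rz": the turn, a rotation vector about the tool's x, y, z in rad; "gripper": the opening, from 0 (shut) to 1 (fully open). A call has 1 to 20 rows; each row is the pose to reach, as a shift and turn from the pose commanded when the call began, along the tool's axes at that moment; what a row does not reach only later rows make up. A row lasts 1/8 s, in which the tool goes at most 62.5 mm and 10.7 degrees, less where a joint would pass 70% of its speed; a pose out of reach is approached as far as the arm can. A call with a gripper value outside its range is refused whole. The fingers move at their own pace and stop on an object; FORCE is the grip in N (left out, the last holds). Time passes only in rows, so rows that repeat a pose let the fingers close. It gives the time, the measured TCP pose, the force and the opening at its end, in the units of the state.
- status.observe(): the state, without advancing time (a new reading comes with each control period).
- read_camera(name): name is "scene" or "top" or "wrist"; returns (picture, depth): 400x640x3 uint8, red, green, blue; 400x640 float32, m along the optical axis (not along the pixel's ray), 0 where there is no reading.
- get_calibration(name): a dict with "fx", "fy", "cx", "cy" (pixels), "xyz" and "rotation" of the camera in the world; the wrist camera has in their place "mount" (4x4, takes a point from camera to tool coordinates, whose origin is the TCP and whose axes are the tool frame's). Camera axes: x right, y down, z forward; pixel columns grow to the right and rows downward; lengths in m; the calibration is good to about 2 mm. A picture is of the moment at which its call begins: read the wrist's pose just before it. get_calibration takes no time and is no camera call.
- robot.hand_in(): hands the job in, once; it reports no verdict.
The state is a dict: "time": time; "qpos": joint angles; "qvel": joint speeds; "joint_efforts": joint torques, N m; "tool_pos": TCP position; "tool_rot": TCP orientation; "contact_force": force on the tool from outside, world axes, zero at the start; "torque": the same for the moment, N m; "opening": finger opening in m.
Only numpy, scipy, OpenCV 4.12 (cv2) and the standard library are available. Lean on these libraries where they do the work, as an engineer would, in place of code of your own. Each camera call takes 0.05 s, during which the arm holds its last target.

### The job

Open the microscope lamp's attenuator: with your fingertips, push the red lever along its slot from closed to the third click and leave it there, letting it settle in every click on the way so that you can count them. Do not run past the third click, because more light bleaches the specimen. Do not pinch the lever, and leave the microscope and the loose things around the lamp as they are; finish with the hand clear.

Things in the scene. Friction and masses are not known exactly. Their poses are not given: they have to be found in the camera images.
- lamp: Cold-light source, cream and grey metal case fixed to the bench, 160 mm (x) by 230 mm (y), flat top 105 mm above the bench. Origin: centre of the underside, z up; +x is the way the lever opens (away from the robot, turned by up to 0.5 rad). A 94 mm slot runs along x in the top at y = -15 mm; beside it a white scale: a red bar for closed, then five black dots, one per click.
- guides (a point): Top of two metal gooseneck light guides of beaded links, 14 mm thick, solid and fixed to the lamp. They leave its end at y = -114 mm (lamp frame), rise to 180 mm above the bench here, spread to x = +-92 mm and come down to the microscope's stage at y = -310 mm.
- lever (a joint): Travel of the lever in m along the lamp's +x: 0 is closed (start, end stop), then five click-stops 12 mm apart: 0.012, 0.024, 0.036 (the third), 0.048, 0.060 (end stop). Spring detents: it resists with some 3 to 6 N until half-way between two stops, then snaps forward by itself into the next stop, ahead of the finger, and stays there; friction about 0.25 N.
- lever_face (a point): Centre of the near face of the lever's red upright tab, the face pushed to open it (it looks to the lamp's -x). The tab is 12 mm thick along the slide, 26 mm wide across it and stands from 5 to 26 mm above the lamp's top on a thin stem. The point lies 14 mm above the lamp's top and moves with the lever; axes as the lamp's.
- scope: Stereo microscope, black head on a steel column over a cream base plate 240 by 190 mm, about 350 mm tall, fixed beside the lamp: its origin (under the stage centre) lies 335 mm from the lamp's origin towards the lamp's -y; axes as the lamp's, eyepieces to -x. Not to be bumped.
- oil_mid (a point): Centre (31 mm up) of a loose brown glass bottle, 32 mm across, 62 mm tall, standing on the bench near the lamp.
- eyepiece_mid (a point): Centre (25 mm up) of a loose black eyepiece, 39 mm across, 50 mm tall, standing on the bench near the lamp.
- slidebox_mid (a point): Centre (12 mm up) of a loose blue slide box, 82 by 34 by 24 mm, lying on the bench near the lamp.
- filter_mid (a point): Centre (4.5 mm up) of a loose blue filter in a black ring mount, 36 mm across, 9 mm thick, lying on the lamp's top beside the scale, to the +y side of the lever.

How it is judged:
By the outcome, as a careful person would: the job done as asked, in the order asked, and still so for the second after the job is handed in, with the robot touching nothing.
It also fails if it takes over 58 s, if anything falls off the work surface, if the arm or the gripper's body presses on something with over 40 N, if the wrist force passes 120 N, or if a joint passes its speed limit or range.

## Working session

There is one attempt and no reset: what is moved stays moved. The work goes in short steps, Python scripts to look and compute and a shell command to move; the robot and the scene stay as the last step left them, time stands still between calls to the robot, and variables do not carry over. Pictures are saved under pics/ and viewed, and the job is handed in when it is done.

```bash
mkdir -p pics; ls; python3 - <<'E'
from cell import status, read_camera, get_calibration, robot
import cv2, numpy as np
s=status.observe()
print({k:np.round(v,4).tolist() for k,v in s.items()}, robot.tcp_to_tips)
for n in ("scene","top"):
    p,d=read_camera(n); cv2.imwrite(f"pics/{n}0.png",p[:,:,::-1]); np.savez(f"{n}0.npz",p=p,d=d)
    print(n,get_calibration(n))
print(get_calibration("wrist"))
E
```

```text
pics
{'time': 0.0, 'qpos': [1.005, 0.3427, 1.525, -0.0, 1.2754, -0.146], 'qvel': [-0.0003, 0.0002, 0.0005, 0.0047, -0.0007, -0.0002], 'joint_efforts': [-0.0014, -43.1255, -24.4217, 0.0716, 0.0561, -0.0001], 'tool_pos': [0.2137, 0.4791, 0.2172], 'tool_rot': [-1.5706, 0.0015, 1.1511], 'contact_force': [-0.4033, -0.299, 0.2563], 'torque': [-0.0449, 0.0051, -0.0141], 'opening': 0.092} 0.017
scene {'fx': 361.4957744780107, 'fy': 361.4957744780107, 'cx': 317.0609363427595, 'cy': 196.9612273634319, 'xyz': array([1.14151387, 0.58147831, 0.72383232]), 'rotation': array([-2.24102387,  0.01805454,  2.31128245])}
top {'fx': 372.18092809243046, 'fy': 372.18092809243046, 'cx': 319.90753070405106, 'cy': 200.1144205980035, 'xyz': array([0.44365414, 0.04789078, 0.90109868]), 'rotation': array([-2.97041611, -0.00746139, -1.54731298])}
{'fx': 319.23281430505045, 'fy': 319.23281430505045, 'cx': 322.63554712442453, 'cy': 192.37454294410128, 'mount': array([[ 9.99999864e-01,  3.08219539e-04,  4.21228712e-04,
         6.67316669e-04],
       [-3.07619807e-04, -3.03941909e-01,  9.52690517e-01,
        -1.67138415e-01],
       [ 4.21666891e-04, -9.52690517e-01, -3.03941772e-01,
         8.18038889e-02],
       [ 0.00000000e+00,  0.00000000e+00,  0.00000000e+00,
         1.00000000e+00]])}
```

View pics/scene0.png

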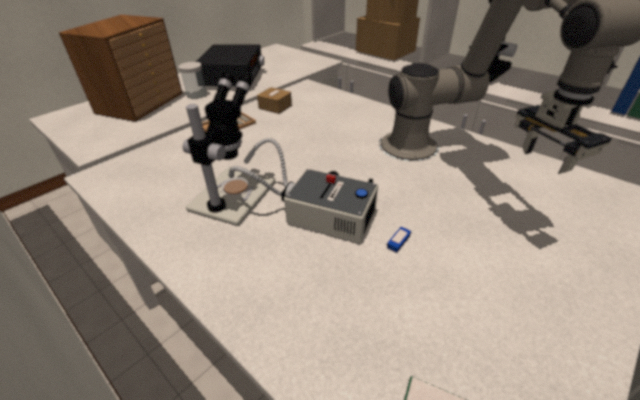

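View pics/top0.png

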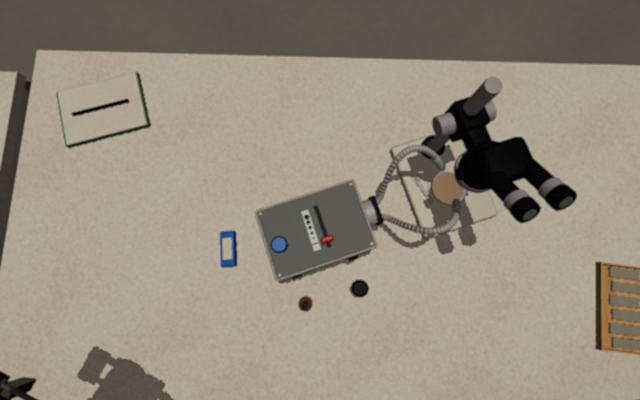

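The top view shows the lamp at about (317,230), turned slightly. The red lever is at (327,240), at the robot end of its slot, and the filter is at (279,244). The bottle (306,303) and eyepiece (360,288) stand on the near side. The guides leave to the right towards the scope. Next I'll localise these.

```bash
cat > h.py <<'E'
import numpy as np, cv2
from scipy.spatial.transform import Rotation as R
from cell import status, read_camera, get_calibration, robot
def cam(n,s=None):
    c=get_calibration(n)
    if n=="wrist":
        M=np.eye(4); M[:3,:3]=R.from_euler('xyz',s['tool_rot']).as_matrix(); M[:3,3]=s['tool_pos']
        return c, M@c['mount']
    M=np.eye(4); M[:3,:3]=R.from_euler('xyz',c['rotation']).as_matrix(); M[:3,3]=c['xyz']
    return c,M
def cloud(c,M,d):
    v,u=np.mgrid[:d.shape[0],:d.shape[1]]
    P=np.stack([(u-c['cx'])/c['fx']*d,(v-c['cy'])/c['fy']*d,d],-1)
    W=P@M[:3,:3].T+M[:3,3]; W[d<=0]=np.nan
    return W
def proj(c,M,X):
    p=(np.asarray(X)-M[:3,3])@M[:3,:3]
    return np.stack([p[...,0]/p[...,2]*c['fx']+c['cx'],p[...,1]/p[...,2]*c['fy']+c['cy']],-1)
E
cat > a.py <<'E'
from h import *
z=np.load('top0.npz');p,d=z['p'].astype(int),z['d']
c,M=cam('top');W=cloud(c,M,d)
r=p[...,0];g=p[...,1];b=p[...,2]
Z=W[...,2]
print('bench z',np.nanmedian(Z[330:390,200:500]))
box=np.zeros(Z.shape,bool);box[160:300,240:385]=1
m=box&(np.abs(Z-.105)<.008)
m=cv2.morphologyEx(m.astype(np.uint8),cv2.MORPH_OPEN,np.ones((7,7)))
print(m.sum(), np.nanmedian(Z[m>0]))
Q=W[m>0][:,:2].astype(np.float32)
print('rect',cv2.minAreaRect(Q), Q.mean(0))
for n,mm in dict(red=(r>130)&(g<80)&(b<80)&box,filt=(b>r+60)&box,slide=(b>r+60)&~box).items():
    X=W[mm&(Z>-.02)]; 
    print(n,mm.sum(),np.nanmean(X,0).round(4),np.nanmin(X,0).round(4),np.nanmax(X,0).round(4))
for n,(u,v,h) in dict(oil=(306,303,.062),eye=(360,288,.05)).items():
    X=W[v-12:v+13,u-12:u+13].reshape(-1,3); X=X[X[:,2]>h-.01]
    print(n,len(X),X.mean(0),X.min(0),X.max(0))
crop=z['p'][150:310,210:400][:,:,::-1]
cv2.imwrite('pics/crop0.png',cv2.resize(crop,None,fx=4,fy=3.7,interpolation=cv2.INTER_CUBIC))
E
python3 a.py
```

```text
bench z 0.00018084564802478553
7224 0.10480688438338698
rect ((0.5193647146224976, 0.05432788282632828), (0.15958699584007263, 0.2292688637971878), 19.711109161376953) [0.51875603 0.05261474]
red 43 [0.4972 0.029  0.1296] [0.4894 0.0175 0.1057] [0.5045 0.0391 0.1328]
filt 153 [0.4841 0.1302 0.1143] [0.4713 0.1163 0.1114] [0.4987 0.1441 0.1185]
slide 220 [0.4746 0.2566 0.0235] [0.4372 0.2405 0.0158] [0.5142 0.2753 0.0277]
oil 48 [0.35531222 0.07426832 0.06169054] [0.34737898 0.06760694 0.05238464] [0.36223903 0.08132629 0.06468686]
eye 238 [ 0.39309759 -0.04740292  0.04883281] [ 0.37411546 -0.06559622  0.04003348] [ 0.41144235 -0.02938467  0.0531923 ]
```

View pics/crop0.png

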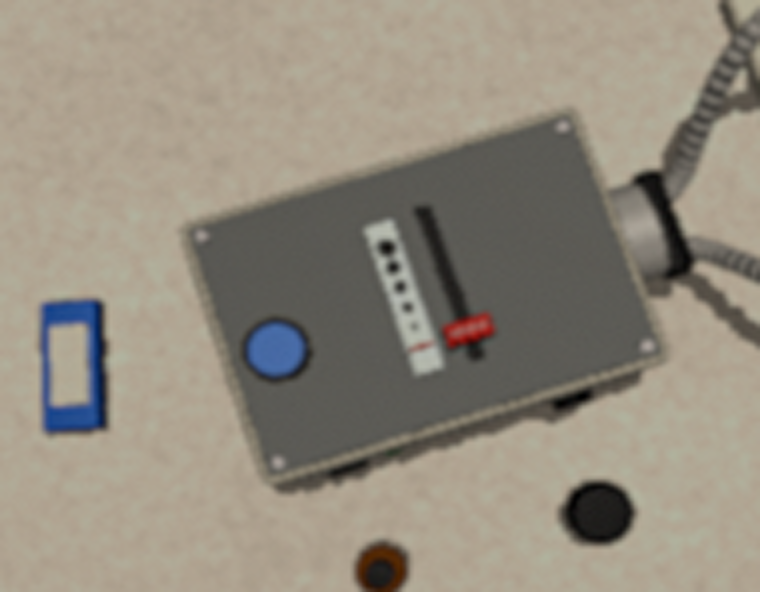

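```bash
cat > plan.py <<'E'
from h import *
import sys
# usage: plan.py x y z yaw : shift & turn in tool axes from the measured pose to the target
def plan(X,yaw):
    s=status.observe(); R0=R.from_euler('xyz',s['tool_rot']); R1=R.from_euler('xyz',[-np.pi/2,0,yaw])
    return R0.inv().apply(np.array(X)-s['tool_pos']), (R0.inv()*R1).as_rotvec()
if __name__=='__main__':
    a=list(map(float,sys.argv[1:])); t,r=plan(a[:3],a[3]); print('shift',t.round(4),'turn',r.round(4))
E
python3 plan.py .465 .019 .25 .335
python3 - <<'E'
from h import *
# refined lamp outline: use colour edges too
z=np.load('top0.npz');d=z['d'];c,M=cam('top');W=cloud(c,M,d)
m=np.zeros(d.shape,np.uint8);m[160:300,240:385]=1
m&=(np.abs(W[...,2]-.105)<.006).astype(np.uint8)
m=cv2.morphologyEx(m,cv2.MORPH_OPEN,np.ones((9,9)))
cn=max(cv2.findContours(m,cv2.RETR_EXTERNAL,cv2.CHAIN_APPROX_NONE)[0],key=len)[:,0]
P=np.stack([(cn[:,0]-c['cx'])/c['fx'],(cn[:,1]-c['cy'])/c['fy'],np.ones(len(cn))],-1)@M[:3,:3].T
X=M[:3,3]+P*((.105-M[2,3])/P[:,2:])
from scipy.optimize import least_squares
def f(q):
    e=X[:,:2]-q[:2];c_,s_=np.cos(q[2]),np.sin(q[2]);x=e[:,0]*c_+e[:,1]*s_;y=-e[:,0]*s_+e[:,1]*c_
    return np.maximum(abs(x)-q[3],abs(y)-q[4])
r=least_squares(f,[.519,.054,.335,.08,.115],loss='soft_l1',f_scale=.002);print(r.x,np.abs(f(r.x)).mean())
E
```

```text
shift [-0.3178 -0.0324 -0.417 ] turn [ 3.00e-04  8.16e-01 -1.30e-03]
[0.52002899 0.05230134 0.33374787 0.07541042 0.10709129] 0.005758300973739389
```

```bash
python3 -m creep '[{"dx":-0.01,"dy":-0.03,"dz":-0.015,"ry":0.03,"gripper":0},{"dx":-0.03,"dy":-0.035,"dz":-0.04,"ry":0.08,"gripper":0},{"dx":-0.06,"dy":-0.035,"dz":-0.08,"ry":0.16,"gripper":0},{"dx":-0.09,"dy":-0.035,"dz":-0.12,"ry":0.24,"gripper":0},{"dx":-0.12,"dy":-0.035,"dz":-0.16,"ry":0.32,"gripper":0},{"dx":-0.15,"dy":-0.035,"dz":-0.2,"ry":0.4,"gripper":0},{"dx":-0.18,"dy":-0.035,"dz":-0.24,"ry":0.48,"gripper":0},{"dx":-0.21,"dy":-0.035,"dz":-0.28,"ry":0.56,"gripper":0},{"dx":-0.24,"dy":-0.035,"dz":-0.32,"ry":0.64,"gripper":0},{"dx":-0.27,"dy":-0.035,"dz":-0.36,"ry":0.72,"gripper":0},{"dx":-0.295,"dy":-0.035,"dz":-0.39,"ry":0.77,"gripper":0},{"dx":-0.31,"dy":-0.033,"dz":-0.41,"ry":0.8,"gripper":0},{"dx":-0.318,"dy":-0.032,"dz":-0.417,"ry":0.816,"gripper":0},{"dx":-0.318,"dy":-0.032,"dz":-0.417,"ry":0.816,"gripper":0},{"dx":-0.318,"dy":-0.032,"dz":-0.417,"ry":0.816,"gripper":0}]' 10
cat > w.py <<'E'
from h import *
import sys
n=sys.argv[1]
s=status.observe();p,d=read_camera('wrist');c,M=cam('wrist',s)
np.savez(f'w{n}.npz',p=p,d=d,M=M)
cv2.imwrite(f'pics/w{n}.png',p[:,:,::-1])
p2,d2=read_camera('top');cv2.imwrite(f'pics/t{n}.png',cv2.resize(p2[150:310,210:400,::-1],None,fx=4,fy=3.7,interpolation=cv2.INTER_CUBIC));np.savez(f't{n}.npz',p=p2,d=d2)
print({k:np.round(s[k],4).tolist() for k in('time','qpos','tool_pos','tool_rot','contact_force','opening')})
W=cloud(c,M,d);q=p.astype(int);r,g,b=q[...,0],q[...,1],q[...,2]
m=(r>110)&(r>2*g)&(r>2*b)&(W[...,2]>.1)&(W[...,2]<.15)
L0=np.array([.5194,.0530]);yw=.334
X=W[m];e=X[:,:2]-L0;cs,sn=np.cos(yw),np.sin(yw)
l=np.stack([e[:,0]*cs+e[:,1]*sn,-e[:,0]*sn+e[:,1]*cs,X[:,2]],-1)
print('red n',m.sum(),'lampframe pct2',np.percentile(l,2,0).round(4),'med',np.median(l,0).round(4),'pct98',np.percentile(l,98,0).round(4))
E
python3 w.py 1
```

```text
{'time': 0.1, 'qpos': [1.005, 0.3426, 1.5249, 0.0, 1.2754, -0.146], 'tool_pos': [0.2137, 0.4791, 0.2172], 'tool_rot': [-1.5706, 0.0013, 1.151], 'contact_force': [-0.6434, 0.5805, -0.0967], 'opening': 0.0919}invalid input at $[0]: expected keys dx, dy, dz, rx, ry, rz, gripper
Traceback (most recent call last):
  File "w.py", line 14, in <module>
    print('red n',m.sum(),'lampframe pct2',np.percentile(l,2,0).round(4),'med',np.median(l,0).round(4),'pct98',np.percentile(l,98,0).round(4))
                                           ~~~~~~~~~~~~~^^^^^^^
IndexError: index -1 is out of bounds for axis 0 with size 0
```

View pics/w1.png

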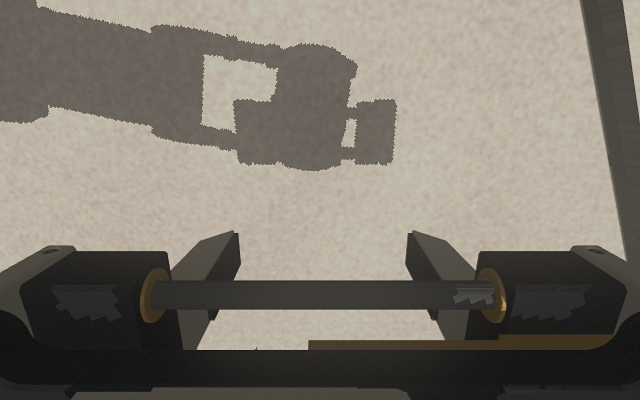

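The call was refused because every row needs all the keys, so nothing moved. The wrist picture still shows the bench at the start pose with the open fingers at (210,270) and (430,270). It confirms that the hand's long side lies along the jaw axis. I'll resend with all keys.

```bash
python3 -m creep '[{"dx":-0.01,"dy":-0.03,"dz":-0.015,"rx":0,"ry":0.03,"rz":0,"gripper":0},{"dx":-0.03,"dy":-0.035,"dz":-0.04,"rx":0,"ry":0.08,"rz":0,"gripper":0},{"dx":-0.06,"dy":-0.035,"dz":-0.08,"rx":0,"ry":0.16,"rz":0,"gripper":0},{"dx":-0.09,"dy":-0.035,"dz":-0.12,"rx":0,"ry":0.24,"rz":0,"gripper":0},{"dx":-0.12,"dy":-0.035,"dz":-0.16,"rx":0,"ry":0.32,"rz":0,"gripper":0},{"dx":-0.15,"dy":-0.035,"dz":-0.2,"rx":0,"ry":0.4,"rz":0,"gripper":0},{"dx":-0.18,"dy":-0.035,"dz":-0.24,"rx":0,"ry":0.48,"rz":0,"gripper":0},{"dx":-0.21,"dy":-0.035,"dz":-0.28,"rx":0,"ry":0.56,"rz":0,"gripper":0},{"dx":-0.24,"dy":-0.035,"dz":-0.32,"rx":0,"ry":0.64,"rz":0,"gripper":0},{"dx":-0.27,"dy":-0.035,"dz":-0.36,"rx":0,"ry":0.72,"rz":0,"gripper":0},{"dx":-0.295,"dy":-0.035,"dz":-0.39,"rx":0,"ry":0.77,"rz":0,"gripper":0},{"dx":-0.31,"dy":-0.033,"dz":-0.41,"rx":0,"ry":0.8,"rz":0,"gripper":0},{"dx":-0.318,"dy":-0.032,"dz":-0.417,"rx":0,"ry":0.816,"rz":0,"gripper":0},{"dx":-0.318,"dy":-0.032,"dz":-0.417,"rx":0,"ry":0.816,"rz":0,"gripper":0},{"dx":-0.318,"dy":-0.032,"dz":-0.417,"rx":0,"ry":0.816,"rz":0,"gripper":0}]' 10
python3 w.py 2
```

```text
time: 2.08
tool_pos: [0.4647, 0.0199, 0.2499]
tool_rot: [-1.57, -0.0, 0.336]
contact_force: [-0.5, -0.3, -0.7]
opening: 0.001
{'time': 2.075, 'qpos': [-0.1224, 0.206, 1.6219, 0.0004, 1.3138, -0.4588], 'tool_pos': [0.4647, 0.0199, 0.2499], 'tool_rot': [-1.5704, -0.0001, 0.3362], 'contact_force': [-0.4664, -0.2717, -0.7234], 'opening': 0.001}
red n 200 lampframe pct2 [-0.0335 -0.0185  0.1057] med [-0.0285 -0.0092  0.1303] pct98 [-0.0225  0.014   0.1321]
```

View pics/w2.png

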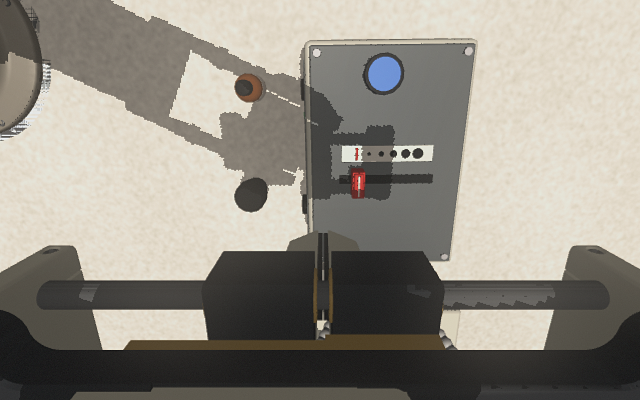

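The wrist picture shows the lever tab at (358,183), its slot from (338,180) to (433,178) and the scale at (345–432,153) with the red bar at its left. The filter is at (384,73). The closed fingers are at (322,245), to the left of the lever and below it in the picture. I'll measure the lever relative to the tool.

```bash
cat > m.py <<'E'
from h import *
z=np.load('w2.npz');p,d,M=z['p'],z['d'],z['M'];c=get_calibration('wrist')
def ray(u,v,h):
    P=np.array([(u-c['cx'])/c['fx'],(v-c['cy'])/c['fy'],1])@M[:3,:3].T
    return M[:3,3]+P*((h-M[2,3])/P[2])
s=status.observe();Rt=R.from_euler('xyz',s['tool_rot'])
for n,u,v,h in [('slotL',338,180,.105),('slotR',433,178.5,.105),('cTL',304.5,41,.105),('cTR',476.5,40,.105),('screwTL',317,52,.105),('screwTR',468,51,.105),('screwBR',445,257,.105)]:
    X=ray(u,v,h);print(n,X.round(4),'tool',Rt.inv().apply(X-s['tool_pos']).round(4))
q=p.astype(int);r,g,b=q[...,0],q[...,1],q[...,2]
m=(r>90)&(r>1.8*g)&(r>1.8*b);m[:165]=0;m[205:]=0;m[:,:330]=0;m[:,390:]=0
v,u=np.nonzero(m);print('redbox',u.min(),u.max(),v.min(),v.max())
W=cloud(c,M,d)
X=Rt.inv().apply(W[m]-s['tool_pos']);print('red tool pct',np.percentile(X,[3,50,97],axis=0).round(4))
print('redTop', [Rt.inv().apply(ray(a,bb,.131)-s['tool_pos']).round(4).tolist() for a,bb in((u.min(),v.min()),(u.max()+1,v.min()),(u.max()+1,v.max()+1))])
cv2.imwrite('pics/w2c.png',cv2.resize(p[120:280,270:480,::-1],None,fx=3.7,fy=3.7,interpolation=cv2.INTER_NEAREST))
E
python3 m.py
```

```text
slotL [0.4818 0.022  0.105 ] tool [ 0.0166  0.145  -0.0037]
slotR [0.572  0.0552 0.105 ] tool [ 0.1128  0.1451 -0.0021]
cTL [0.4094 0.1327 0.105 ] tool [-0.0151  0.145   0.1247]
cTR [0.5538 0.1841 0.105 ] tool [0.1381 0.1451 0.1256]
screwTL [0.4229 0.1279 0.105 ] tool [-0.004   0.145   0.1157]
screwTR [0.5508 0.1735 0.105 ] tool [0.1318 0.1451 0.1165]
screwBR [ 0.6227 -0.0215  0.105 ] tool [ 0.1353  0.1451 -0.0913]
redbox 352 364 172 197
red tool pct [[ 0.0288  0.1179 -0.0131]
 [ 0.0331  0.1195 -0.0006]
 [ 0.0399  0.1229  0.0102]]
redTop [[0.0281, 0.119, 0.0111], [0.0401, 0.119, 0.0111], [0.0411, 0.119, -0.0142]]
```

```bash
ls pics
```

```text
crop0.png
scene0.png
t1.png
t2.png
top0.png
w1.png
w2.png
w2c.png
```

View pics/w2c.png

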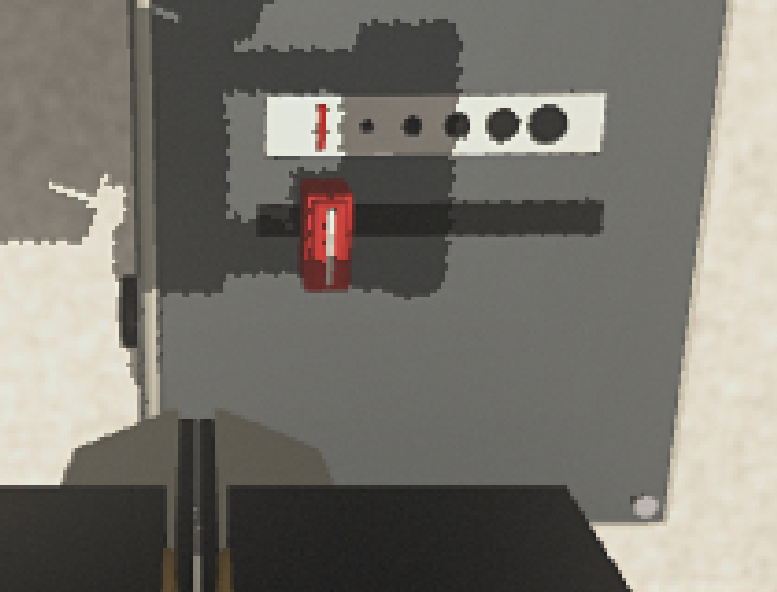

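```bash
python3 - <<'E'
from h import *
c=get_calibration('wrist');Mt=c['mount']
for n in ('w2','w1'):
    z=np.load(n+'.npz');T=cloud(c,Mt,z['d'])
    for v in range(228,262,3):
        row=T[v,270:380] if n=='w2' else T[v,400:480]
        ok=np.nonzero(row[:,1]<.06)[0]
        if len(ok): print(n,v,len(ok),[row[ok[i]].round(3).tolist() for i in (0,len(ok)//4,len(ok)//2,3*len(ok)//4,-1)])
E
```

```text
w2 231 8 [[-0.003, -0.01, 0.011], [-0.002, -0.01, 0.011], [0.004, -0.01, 0.011], [0.005, -0.011, 0.011], [0.006, -0.009, 0.01]]
w2 234 34 [[-0.008, -0.014, 0.011], [-0.003, -0.013, 0.011], [0.001, -0.011, 0.009], [0.006, -0.015, 0.011], [0.01, -0.014, 0.011]]
w2 237 46 [[-0.011, -0.017, 0.011], [-0.004, -0.017, 0.01], [0.002, -0.015, 0.009], [0.008, -0.018, 0.011], [0.013, -0.017, 0.01]]
w2 240 62 [[-0.014, -0.02, 0.01], [-0.007, -0.02, 0.01], [0.001, -0.018, 0.009], [0.009, -0.02, 0.01], [0.016, -0.022, 0.011]]
w2 243 68 [[-0.015, -0.024, 0.011], [-0.007, -0.024, 0.011], [0.001, -0.022, 0.009], [0.01, -0.024, 0.011], [0.018, -0.023, 0.01]]
w2 246 69 [[-0.016, -0.027, 0.01], [-0.007, -0.028, 0.011], [0.001, -0.025, 0.009], [0.01, -0.027, 0.01], [0.018, -0.028, 0.011]]
w2 249 72 [[-0.016, -0.03, 0.01], [-0.007, -0.029, 0.01], [0.001, -0.028, 0.009], [0.01, -0.031, 0.011], [0.018, -0.031, 0.011]]
w2 252 110 [[-0.015, -0.08, 0.036], [-0.007, -0.08, 0.036], [0.002, -0.031, 0.009], [0.01, -0.08, 0.036], [0.018, -0.08, 0.036]]
w2 255 105 [[-0.014, -0.082, 0.036], [-0.006, -0.082, 0.036], [
[... 1058 characters left out ...]
1], [0.058, -0.027, 0.011], [0.063, -0.027, 0.01]]
w1 249 49 [[0.047, -0.01, 0.0], [0.048, -0.027, 0.009], [0.052, -0.031, 0.011], [0.058, -0.031, 0.011], [0.064, -0.031, 0.011]]
w1 252 53 [[0.047, -0.01, -0.002], [0.047, -0.031, 0.009], [0.052, -0.034, 0.011], [0.058, -0.034, 0.011], [0.049, -0.079, 0.035]]
w1 255 57 [[0.047, -0.011, -0.003], [0.047, -0.034, 0.009], [0.052, -0.037, 0.011], [0.059, -0.036, 0.011], [0.05, -0.078, 0.034]]
w1 258 60 [[0.047, -0.01, -0.005], [0.047, -0.035, 0.008], [0.052, -0.039, 0.011], [0.059, -0.039, 0.011], [0.05, -0.079, 0.033]]
w1 261 64 [[0.047, -0.01, -0.008], [0.047, -0.035, 0.007], [0.052, -0.041, 0.011], [0.059, -0.042, 0.011], [0.049, -0.08, 0.033]]
```

The wrist depth puts the visible fingertips about 10 mm behind the TCP, but the data say 17 mm ahead. I'll check this against the scene camera before going down.

```bash
python3 - <<'E'
from h import *
c,M=cam('scene')
s=status.observe()
z=np.load('scene0.npz');
def rep(d,p,pos,rot,n):
    W=cloud(c,M,d);T=R.from_euler('xyz',rot).inv().apply((W-pos).reshape(-1,3)).reshape(W.shape)
    ok=(np.abs(T[...,0])<.08)&(np.abs(T[...,2])<.03)&(T[...,1]>-.12)&(W[...,2]>.16)
    t=T[ok];print(n,ok.sum(),'max y',np.sort(t[:,1])[-12:].round(4))
    for a in np.arange(-.1,.03,.01):
        q=t[(t[:,1]>=a)&(t[:,1]<a+.01)]
        if len(q):print(round(a,3),len(q),q[:,0].min().round(3),q[:,0].max().round(3),q[:,2].min().round(3),q[:,2].max().round(3))
rep(z['d'],z['p'],np.array([.2137,.4791,.2172]),[-1.5706,.0014,1.151],'start')
p,d=read_camera('scene');cv2.imwrite('pics/s2.png',cv2.resize(p[80:260,220:460,::-1],None,fx=3.2,fy=3.2,interpolation=cv2.INTER_NEAREST))
rep(d,p,s['tool_pos'],s['tool_rot'],'now')
X=proj(c,M,np.array([R.from_euler('xyz',s['tool_rot']).apply([0,.017,0])+s['tool_pos'],R.from_euler('xyz',s['tool_rot']).apply([0,-.01,0])+s['tool_pos']]));print(X,(X-[220,80])*3.2)
E
```

```text
start 1495 max y [-0.0124 -0.0123 -0.0122 -0.0121 -0.0117 -0.0116 -0.0112 -0.011  -0.0106
 -0.0105 -0.0095 -0.0088]
-0.1 165 -0.08 0.075 -0.03 -0.003
-0.09 75 -0.049 0.044 -0.03 0.013
-0.08 17 -0.054 -0.046 -0.021 0.014
-0.07 59 -0.063 0.067 -0.012 0.008
-0.06 92 -0.066 0.066 -0.013 0.014
-0.05 98 -0.064 0.067 -0.013 0.013
-0.04 85 -0.063 0.065 -0.013 0.011
-0.03 82 -0.061 0.065 -0.012 0.011
-0.02 43 -0.057 0.059 -0.012 0.014
-0.01 2 -0.047 0.046 -0.006 0.001
now 533 max y [-0.0165 -0.0165 -0.0154 -0.0151 -0.0146 -0.0144 -0.0136 -0.012  -0.0111
 -0.0109 -0.0109 -0.0095]
-0.1 80 -0.08 0.051 -0.016 0.03
-0.09 8 -0.08 0.029 0.01 0.029
-0.08 2 -0.079 -0.078 0.008 0.025
-0.06 10 -0.019 0.004 0.012 0.013
-0.05 10 -0.013 0.003 0.012 0.013
-0.04 34 -0.016 0.02 -0.007 0.013
-0.03 37 -0.015 0.018 -0.008 0.014
-0.02 19 -0.008 0.012 -0.009 0.014
-0.01 1 0.003 0.003 0.002 0.002
[[335.5974161  138.11488579]
 [335.73538712 129.2653985 ]] [[369.91173153 185.96763454]
 [370.35323879 157.64927521]]
```

View pics/s2.png

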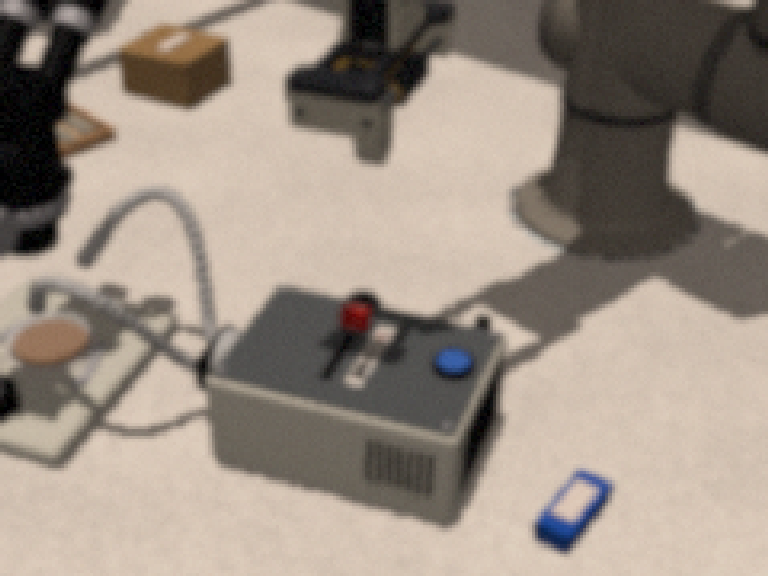

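Both cameras agree that the fingertips end about 10 mm *behind* the reported TCP, not 17 mm ahead. In this picture the tips end at (372,160). The tip predicted from −10 mm is (370,158), and from the nominal figure it would be (370,186). I'll go by the cameras but descend in stages and watch the force, so that it stays safe if the nominal figure is right.

```bash
python3 -m creep '[{"dx":0,"dy":0.02,"dz":-0.0015,"rx":0,"ry":0,"rz":0,"gripper":0},{"dx":0,"dy":0.045,"dz":-0.0015,"rx":0,"ry":0,"rz":0,"gripper":0},{"dx":0,"dy":0.07,"dz":-0.0015,"rx":0,"ry":0,"rz":0,"gripper":0},{"dx":0,"dy":0.09,"dz":-0.0015,"rx":0,"ry":0,"rz":0,"gripper":0},{"dx":0,"dy":0.105,"dz":-0.0015,"rx":0,"ry":0,"rz":0,"gripper":0},{"dx":0,"dy":0.115,"dz":-0.0015,"rx":0,"ry":0,"rz":0,"gripper":0},{"dx":0,"dy":0.12,"dz":-0.0015,"rx":0,"ry":0,"rz":0,"gripper":0},{"dx":0,"dy":0.12,"dz":-0.0015,"rx":0,"ry":0,"rz":0,"gripper":0}]'
python3 - <<'E'
from h import *
p,d=read_camera('scene');cv2.imwrite('pics/s3.png',cv2.resize(p[80:260,220:460,::-1],None,fx=3.2,fy=3.2,interpolation=cv2.INTER_CUBIC))
E
python3 w.py 3
```

```text
time: 3.22
tool_pos: [0.4657, 0.0178, 0.1299]
tool_rot: [-1.571, -0.0, 0.335]
contact_force: [-0.4, 0.6, -0.0]
opening: 0.0004
{'time': 3.275, 'qpos': [-0.1266, 0.3328, 1.8086, 0.0001, 0.9995, -0.4619], 'tool_pos': [0.4659, 0.0177, 0.1302], 'tool_rot': [-1.571, -0.0006, 0.3352], 'contact_force': [1.062, 0.4113, -0.59], 'opening': 0.0006}
red n 545 lampframe pct2 [-0.0335 -0.0216  0.106 ] med [-0.029  -0.0111  0.1306] pct98 [-0.0222  0.0078  0.1322]
```

View pics/s3.png

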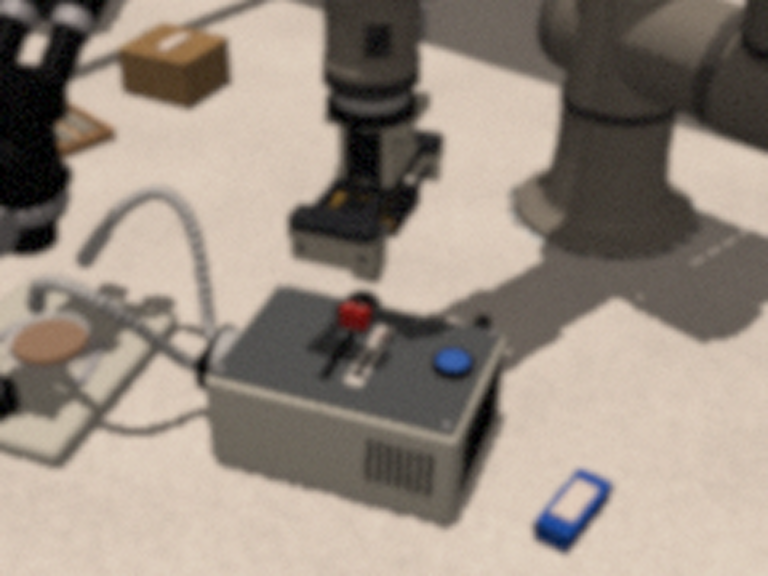

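View pics/w3.png

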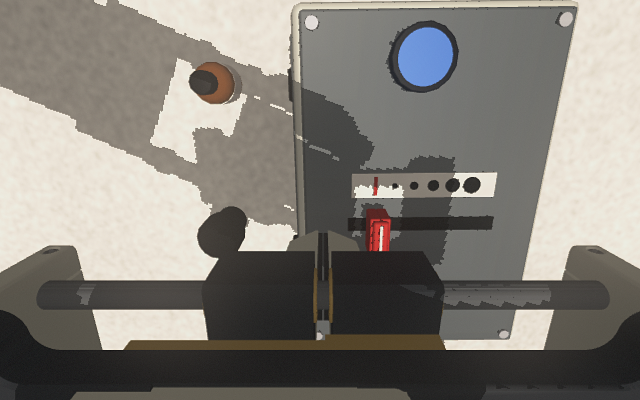

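The fingers are clearly well above the lamp's top (tips at about (370,275) in the scene crop) with no contact force, so the short-tip reading holds. In the wrist view the tab at (378,232) is just ahead of the finger at (322,240). I'm going down the last 29 mm.

```bash
python3 -m creep '[{"dx":0,"dy":0.006,"dz":0,"rx":0,"ry":0,"rz":0,"gripper":0},{"dx":0,"dy":0.012,"dz":0,"rx":0,"ry":0,"rz":0,"gripper":0},{"dx":0,"dy":0.017,"dz":0,"rx":0,"ry":0,"rz":0,"gripper":0},{"dx":0,"dy":0.021,"dz":0,"rx":0,"ry":0,"rz":0,"gripper":0},{"dx":0,"dy":0.024,"dz":0,"rx":0,"ry":0,"rz":0,"gripper":0},{"dx":0,"dy":0.027,"dz":0,"rx":0,"ry":0,"rz":0,"gripper":0},{"dx":0,"dy":0.029,"dz":0,"rx":0,"ry":0,"rz":0,"gripper":0},{"dx":0,"dy":0.029,"dz":0,"rx":0,"ry":0,"rz":0,"gripper":0}]'
python3 - <<'E'
from h import *
p,d=read_camera('scene');cv2.imwrite('pics/s4.png',cv2.resize(p[140:230,290:390,::-1],None,fx=6,fy=6,interpolation=cv2.INTER_CUBIC))
c=get_calibration('wrist')
E
python3 w.py 4
```

```text
time: 4.38
tool_pos: [0.4656, 0.0177, 0.1007]
tool_rot: [-1.571, 0.0, 0.335]
contact_force: [-0.6, -1.1, 0.3]
opening: 0.0008
{'time': 4.425, 'qpos': [-0.1268, 0.3743, 1.8445, 0.0001, 0.9226, -0.4619], 'tool_pos': [0.4657, 0.0177, 0.1008], 'tool_rot': [-1.5708, -0.0001, 0.335], 'contact_force': [-0.3776, -1.258, 0.3401], 'opening': 0.0008}
red n 202 lampframe pct2 [-0.0336 -0.0071  0.1061] med [-0.0284 -0.0041  0.1288] pct98 [-0.0226  0.0072  0.1318]
```

View pics/s4.png

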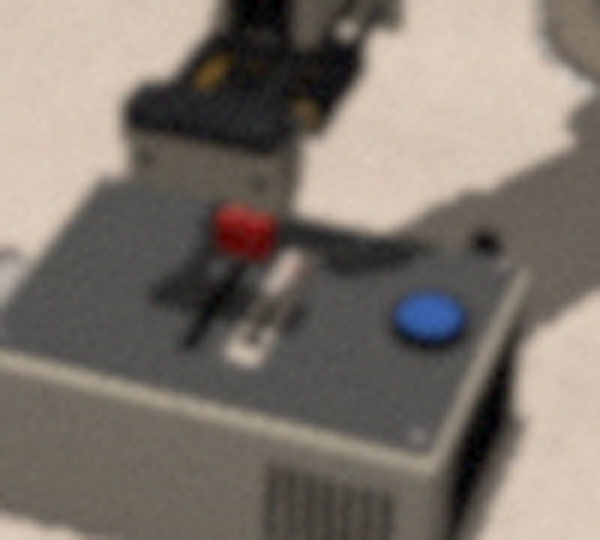

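View pics/w4.png

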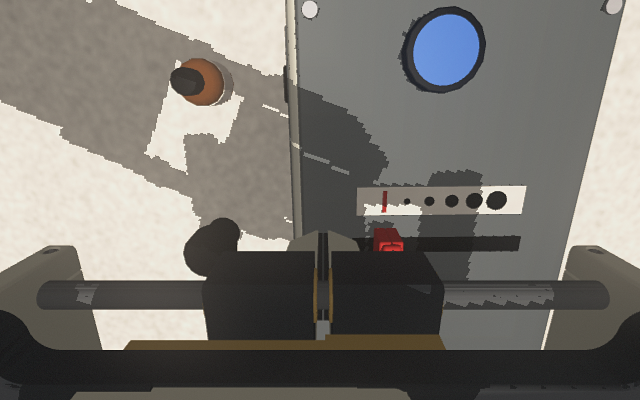

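The fingers stand just above the lamp's top, with the tab about 9 mm ahead of the finger's back (finger edge at about (357,250), tab edge at about (374,240) in the wrist view). There is no contact. I'll push slowly now, starting with 14 mm, which is about 5 mm past touch.

```bash
python3 -m creep '[{"dx":0.002,"dy":0,"dz":0,"rx":0,"ry":0,"rz":0,"gripper":0},{"dx":0.004,"dy":0,"dz":0,"rx":0,"ry":0,"rz":0,"gripper":0},{"dx":0.006,"dy":0,"dz":0,"rx":0,"ry":0,"rz":0,"gripper":0},{"dx":0.007,"dy":0,"dz":0,"rx":0,"ry":0,"rz":0,"gripper":0},{"dx":0.008,"dy":0,"dz":0,"rx":0,"ry":0,"rz":0,"gripper":0},{"dx":0.009,"dy":0,"dz":0,"rx":0,"ry":0,"rz":0,"gripper":0},{"dx":0.010,"dy":0,"dz":0,"rx":0,"ry":0,"rz":0,"gripper":0},{"dx":0.011,"dy":0,"dz":0,"rx":0,"ry":0,"rz":0,"gripper":0},{"dx":0.012,"dy":0,"dz":0,"rx":0,"ry":0,"rz":0,"gripper":0},{"dx":0.012,"dy":0,"dz":0,"rx":0,"ry":0,"rz":0,"gripper":0}]'
python3 w.py 5
```

```text
time: 5.78
tool_pos: [0.4767, 0.0216, 0.1007]
tool_rot: [-1.571, 0.001, 0.335]
contact_force: [-2.0, -1.0, 1.5]
opening: 0.0002
{'time': 5.775, 'qpos': [-0.1155, 0.3923, 1.8146, -0.0002, 0.9354, -0.4505], 'tool_pos': [0.4767, 0.0216, 0.1007], 'tool_rot': [-1.5706, 0.0007, 0.3351], 'contact_force': [-1.9759, -1.0183, 1.4921], 'opening': 0.0002}
red n 52 lampframe pct2 [-0.0271 -0.0068  0.1068] med [-0.0225 -0.0042  0.1282] pct98 [-0.021   0.0054  0.1316]
```

View pics/w5.png

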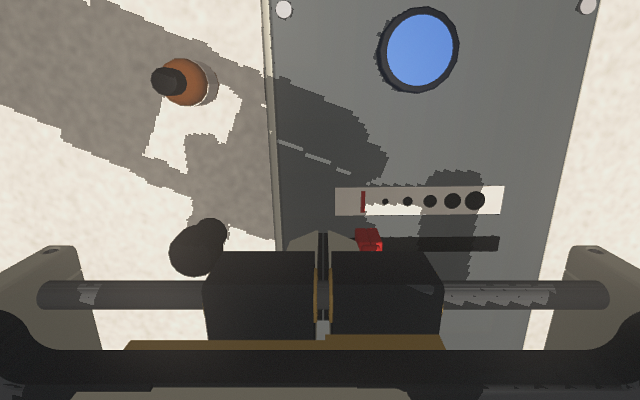

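The finger is touching the tab, now at (369,240), with about 2.5 N of resistance. I'll continue past the half-way point and then pause so it can settle.

```bash
python3 -m creep '[{"dx":0.001,"dy":0,"dz":0,"rx":0,"ry":0,"rz":0,"gripper":0},{"dx":0.002,"dy":0,"dz":0,"rx":0,"ry":0,"rz":0,"gripper":0},{"dx":0.003,"dy":0,"dz":0,"rx":0,"ry":0,"rz":0,"gripper":0},{"dx":0.003,"dy":0,"dz":0,"rx":0,"ry":0,"rz":0,"gripper":0}]'; python3 w.py 6
python3 -m creep '[{"dx":0.001,"dy":0,"dz":0,"rx":0,"ry":0,"rz":0,"gripper":0},{"dx":0.002,"dy":0,"dz":0,"rx":0,"ry":0,"rz":0,"gripper":0},{"dx":0.002,"dy":0,"dz":0,"rx":0,"ry":0,"rz":0,"gripper":0},{"dx":0.002,"dy":0,"dz":0,"rx":0,"ry":0,"rz":0,"gripper":0}]'; python3 w.py 7
```

```text
time: 6.38
tool_pos: [0.4801, 0.0228, 0.1008]
tool_rot: [-1.571, -0.001, 0.335]
contact_force: [-1.4, 0.1, 0.8]
opening: 0.0003
{'time': 6.375, 'qpos': [-0.1125, 0.397, 1.8065, 0.0004, 0.9376, -0.4477], 'tool_pos': [0.4801, 0.0228, 0.1008], 'tool_rot': [-1.5707, -0.0006, 0.335], 'contact_force': [-1.4016, 0.0691, 0.7784], 'opening': 0.0003}
red n 40 lampframe pct2 [-0.0255 -0.007   0.1123] med [-0.0184 -0.0043  0.1279] pct98 [-0.0171 -0.0027  0.1316]
time: 6.98
tool_pos: [0.4819, 0.0233, 0.1009]
tool_rot: [-1.571, -0.0, 0.335]
contact_force: [0.3, -0.4, 0.1]
opening: 0.0004
{'time': 6.975, 'qpos': [-0.1108, 0.3997, 1.8015, 0.0001, 0.9399, -0.4459], 'tool_pos': [0.4819, 0.0233, 0.1009], 'tool_rot': [-1.5709, -0.0004, 0.335], 'contact_force': [0.2894, -0.411, 0.0577], 'opening': 0.0004}
red n 110 lampframe pct2 [-0.0175 -0.0066  0.1269] med [-0.0135 -0.0042  0.1298] pct98 [-0.0104 -0.0024  0.132 ]
```

View pics/w7.png

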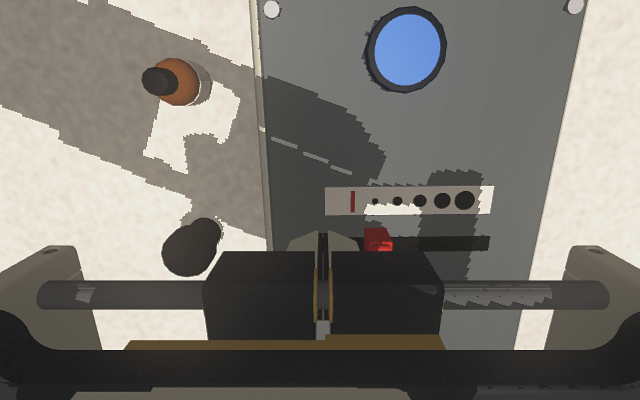

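Click 1: the tab's far edge jumped to 12 mm from its start and the force fell to zero. The tab is now at (377,240), ahead of the finger. Now for click 2, which should snap about 11 mm further on.

```bash
python3 -m creep '[{"dx":0,"dy":0,"dz":0,"rx":0,"ry":0,"rz":0,"gripper":0},{"dx":0,"dy":0,"dz":0,"rx":0,"ry":0,"rz":0,"gripper":0},{"dx":0.0015,"dy":0,"dz":0,"rx":0,"ry":0,"rz":0,"gripper":0},{"dx":0.003,"dy":0,"dz":0,"rx":0,"ry":0,"rz":0,"gripper":0},{"dx":0.004,"dy":0,"dz":0,"rx":0,"ry":0,"rz":0,"gripper":0},{"dx":0.005,"dy":0,"dz":0,"rx":0,"ry":0,"rz":0,"gripper":0},{"dx":0.006,"dy":0,"dz":0,"rx":0,"ry":0,"rz":0,"gripper":0},{"dx":0.007,"dy":0,"dz":0,"rx":0,"ry":0,"rz":0,"gripper":0},{"dx":0.008,"dy":0,"dz":0,"rx":0,"ry":0,"rz":0,"gripper":0},{"dx":0.009,"dy":0,"dz":0,"rx":0,"ry":0,"rz":0,"gripper":0},{"dx":0.01,"dy":0,"dz":0,"rx":0,"ry":0,"rz":0,"gripper":0},{"dx":0.01,"dy":0,"dz":0,"rx":0,"ry":0,"rz":0,"gripper":0}]'; python3 w.py 8
python3 -m creep '[{"dx":0.001,"dy":0,"dz":0,"rx":0,"ry":0,"rz":0,"gripper":0},{"dx":0.002,"dy":0,"dz":0,"rx":0,"ry":0,"rz":0,"gripper":0},{"dx":0.002,"dy":0,"dz":0,"rx":0,"ry":0,"rz":0,"gripper":0},{"dx":0.002,"dy":0,"dz":0,"rx":0,"ry":0,"rz":0,"gripper":0}]'; python3 w.py 9
```

```text
time: 8.57
tool_pos: [0.4913, 0.0267, 0.1007]
tool_rot: [-1.571, -0.0, 0.335]
contact_force: [-1.9, 0.1, 0.9]
opening: 0.0004
{'time': 8.575, 'qpos': [-0.1018, 0.4149, 1.7759, 0.0005, 0.9504, -0.437], 'tool_pos': [0.4913, 0.0267, 0.1007], 'tool_rot': [-1.5706, -0.0004, 0.3349], 'contact_force': [-1.9155, 0.1434, 0.9086], 'opening': 0.0004}
red n 46 lampframe pct2 [-0.0089 -0.0071  0.127 ] med [-0.0069 -0.0039  0.1282] pct98 [-0.0053 -0.0025  0.1309]
time: 9.18
tool_pos: [0.4932, 0.0272, 0.1009]
tool_rot: [-1.571, -0.0, 0.335]
contact_force: [0.1, 0.4, 0.0]
opening: 0.0006
{'time': 9.175, 'qpos': [-0.1002, 0.4177, 1.7707, 0.0001, 0.9527, -0.4353], 'tool_pos': [0.4932, 0.0272, 0.1009], 'tool_rot': [-1.5709, -0.0005, 0.335], 'contact_force': [0.1312, 0.4011, 0.0427], 'opening': 0.0006}
red n 129 lampframe pct2 [-0.0065 -0.0069  0.1269] med [-0.0022 -0.0039  0.1296] pct98 [ 0.0018 -0.0024  0.1319]
```

View pics/w9.png

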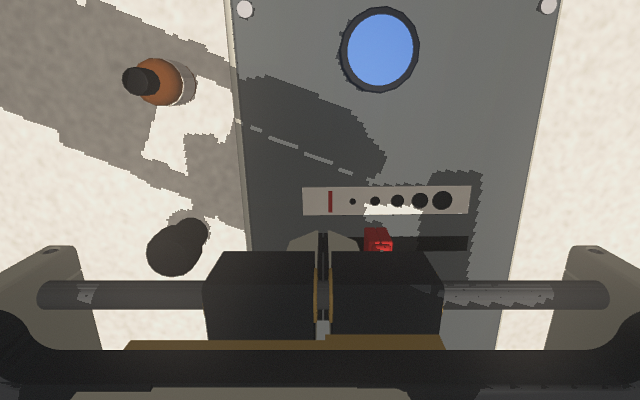

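Click 2: the far edge moved another 12.2 mm (24.4 mm in all), the force is zero, and the tab at (377,240) is level with the second dot at (375,201). Click 3 gets the same 12 mm, with a pause first.

```bash
python3 -m creep '[{"dx":0,"dy":0,"dz":0,"rx":0,"ry":0,"rz":0,"gripper":0},{"dx":0,"dy":0,"dz":0,"rx":0,"ry":0,"rz":0,"gripper":0},{"dx":0.0015,"dy":0,"dz":0,"rx":0,"ry":0,"rz":0,"gripper":0},{"dx":0.003,"dy":0,"dz":0,"rx":0,"ry":0,"rz":0,"gripper":0},{"dx":0.004,"dy":0,"dz":0,"rx":0,"ry":0,"rz":0,"gripper":0},{"dx":0.005,"dy":0,"dz":0,"rx":0,"ry":0,"rz":0,"gripper":0},{"dx":0.006,"dy":0,"dz":0,"rx":0,"ry":0,"rz":0,"gripper":0},{"dx":0.007,"dy":0,"dz":0,"rx":0,"ry":0,"rz":0,"gripper":0},{"dx":0.008,"dy":0,"dz":0,"rx":0,"ry":0,"rz":0,"gripper":0},{"dx":0.009,"dy":0,"dz":0,"rx":0,"ry":0,"rz":0,"gripper":0},{"dx":0.01,"dy":0,"dz":0,"rx":0,"ry":0,"rz":0,"gripper":0},{"dx":0.01,"dy":0,"dz":0,"rx":0,"ry":0,"rz":0,"gripper":0}]'; python3 w.py 10
python3 -m creep '[{"dx":0.001,"dy":0,"dz":0,"rx":0,"ry":0,"rz":0,"gripper":0},{"dx":0.0015,"dy":0,"dz":0,"rx":0,"ry":0,"rz":0,"gripper":0},{"dx":0.0015,"dy":0,"dz":0,"rx":0,"ry":0,"rz":0,"gripper":0},{"dx":0.0015,"dy":0,"dz":0,"rx":0,"ry":0,"rz":0,"gripper":0}]'; python3 w.py 11
```

```text
time: 10.78
tool_pos: [0.5027, 0.0307, 0.1007]
tool_rot: [-1.571, -0.0, 0.335]
contact_force: [-1.8, -0.9, 0.7]
opening: 0.0001
{'time': 10.775, 'qpos': [-0.0916, 0.4329, 1.7447, 0.0004, 0.9636, -0.4268], 'tool_pos': [0.5027, 0.0307, 0.1007], 'tool_rot': [-1.5706, -0.0004, 0.335], 'contact_force': [-1.7902, -0.8868, 0.7333], 'opening': 0.0001}
red n 47 lampframe pct2 [ 0.0034 -0.0069  0.127 ] med [ 0.0054 -0.0037  0.1281] pct98 [ 0.0066 -0.0023  0.131 ]
time: 11.38
tool_pos: [0.5041, 0.031, 0.1009]
tool_rot: [-1.571, -0.0, 0.335]
contact_force: [0.2, -0.1, -0.8]
opening: 0.0008
{'time': 11.375, 'qpos': [-0.0905, 0.4349, 1.7408, 0.0002, 0.9654, -0.4256], 'tool_pos': [0.5041, 0.031, 0.1009], 'tool_rot': [-1.5708, -0.0004, 0.335], 'contact_force': [0.1507, -0.0907, -0.8094], 'opening': 0.0008}
red n 130 lampframe pct2 [ 0.0055 -0.0064  0.127 ] med [ 0.0098 -0.004   0.1303] pct98 [ 0.0136 -0.0022  0.132 ]
```

View pics/w11.png

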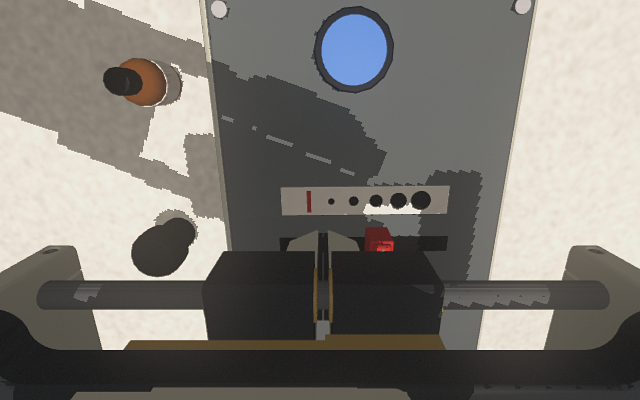

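Click 3: the far edge is now 36.2 mm from its start, the force is zero, and the tab at (378,240) is level with the third dot at (376,201). I'm backing off along −x, then lifting straight up and moving aside the way I came.

```bash
python3 -m creep '[{"dx":-0.004,"dy":0,"dz":0,"rx":0,"ry":0,"rz":0,"gripper":0},{"dx":-0.01,"dy":0,"dz":0,"rx":0,"ry":0,"rz":0,"gripper":0},{"dx":-0.015,"dy":0,"dz":0,"rx":0,"ry":0,"rz":0,"gripper":0},{"dx":-0.015,"dy":-0.01,"dz":0,"rx":0,"ry":0,"rz":0,"gripper":0},{"dx":-0.015,"dy":-0.03,"dz":0,"rx":0,"ry":0,"rz":0,"gripper":0},{"dx":-0.015,"dy":-0.06,"dz":0,"rx":0,"ry":0,"rz":0,"gripper":0},{"dx":-0.015,"dy":-0.09,"dz":0,"rx":0,"ry":0,"rz":0,"gripper":0},{"dx":-0.015,"dy":-0.12,"dz":0,"rx":0,"ry":0,"rz":0,"gripper":0},{"dx":-0.02,"dy":-0.14,"dz":0.02,"rx":0,"ry":0,"rz":0,"gripper":0},{"dx":-0.03,"dy":-0.15,"dz":0.05,"rx":0,"ry":0,"rz":0,"gripper":0},{"dx":-0.04,"dy":-0.15,"dz":0.09,"rx":0,"ry":0,"rz":0,"gripper":0},{"dx":-0.05,"dy":-0.15,"dz":0.13,"rx":0,"ry":0,"rz":0,"gripper":0},{"dx":-0.06,"dy":-0.15,"dz":0.17,"rx":0,"ry":0,"rz":0,"gripper":0},{"dx":-0.07,"dy":-0.15,"dz":0.21,"rx":0,"ry":0,"rz":0,"gripper":0},{"dx":-0.075,"dy":-0.15,"dz":0.24,"rx":0,"ry":0,"rz":0,"gripper":0},{"dx":-0.08,"dy":-0.15,"dz":0.25,"rx":0,"ry":0,"rz":0,"gripper":0},{"dx":-0.08,"dy":-0.15,"dz":0.25,"rx":0,"ry":0,"rz":0,"gripper":0},{"dx":-0.08,"dy":-0.15,"dz":0.25,"rx":0,"ry":0,"rz":0,"gripper":0}]'
python3 - <<'E'
from h import *
p,d=read_camera('top');cv2.imwrite('pics/t12.png',cv2.resize(p[150:310,210:400,::-1],None,fx=4,fy=3.7,interpolation=cv2.INTER_CUBIC))
c,M=cam('top');
def meas(p,d):
    W=cloud(c,M,d);q=p.astype(int);r,g,b=q[...,0],q[...,1],q[...,2]
    m=(r>130)&(g<80)&(b<80)&(W[...,2]>.115);m[:160]=0;m[300:]=0;m[:,:240]=0;m[:,385:]=0
    f=(b>r+60)
    f2=f.copy();f[:, :250]=0;f2[:,250:]=0
    return [W[m].mean(0).round(4),np.nanmean(W[f],0).round(4),np.nanmean(W[f2],0).round(4)]
z=np.load('top0.npz');a=meas(z['p'],z['d']);b=meas(p,d)
print(a);print(b);e=b[0]-a[0];print('travel',e[0]*np.cos(.335)+e[1]*np.sin(.335))
s=status.observe();print(s['time'],s['contact_force'],s['tool_pos'])
E
```

```text
time: 13.72
tool_pos: [0.3467, 0.2401, 0.251]
tool_rot: [-1.571, -0.0, 0.334]
contact_force: [0.4, -0.3, 0.3]
opening: 0.0007
[array([0.4971, 0.0293, 0.1301]), array([0.4841, 0.1302, 0.1143]), array([0.4746, 0.2566, 0.0235])]
[array([0.5309, 0.0413, 0.1301]), array([0.4843, 0.1302, 0.1143]), array([0.4754, 0.2566, 0.0232])]
travel 0.03586629850407022
13.775 [ 0.08099827  0.29355712 -0.73175063] [0.34673463 0.24006296 0.25091114]
```

View pics/t12.png

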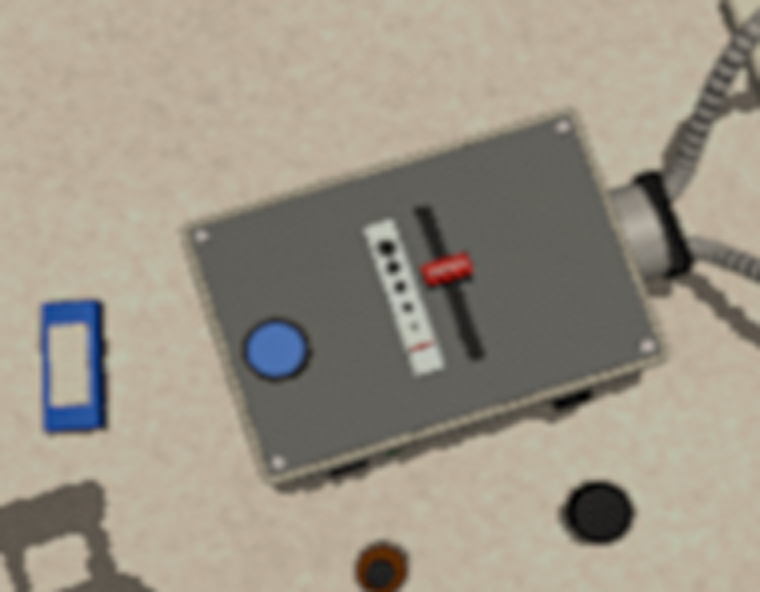

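The lever is now at (447,268), 35.9 mm from closed. The filter, slide box, bottle and eyepiece are where they were, and the hand is clear. I'm handing the job in.

```bash
python3 -c "
from cell import robot,status
print(robot.hand_in()); print(status.observe()['time'])"
```

```text
the job is handed in; nothing more can be done
None
the job is handed in; nothing more can be done
```

The lever is at the third click, and the job was handed in at about 14 s of the 58 s allowed. I pushed it with the backs of the closed fingertips and never pinched it. It settled in each click on the way, then I backed the hand off and moved it clear.

- **Clicks:** the wrist camera put the lever about 12.2, 24.4 and 36.2 mm from closed after each snap. The push force fell to noise level each time.
- **Final position:** after I withdrew, the top camera measured 35.9 mm of travel, against 36 mm for the third click.
- **Loose things:** the filter and slide box are within 1 mm of where they started. The bottle and eyepiece look unmoved in the top picture, but I did not measure them again. The hand never went near the microscope or guides, though I took no picture of them at the end.
- **Disagreement:** `robot.tcp_to_tips` puts the fingertips 17 mm ahead of the TCP, but the wrist and scene cameras both put them about 10 mm behind it. I worked from the cameras and came down in stages; the contact with the lever agreed with them.
- **Refused call:** my first move was refused for missing keys, and nothing moved.

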